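# Hang the parts caddy on the cleat board and snap it in

### The job

Hang the blue parts caddy on the cleat rail of the small plywood board: with the caddy tilted, its bottom held well out from the board, feel its angled rear strip down behind the rail's lip, then swing the bottom in until the lower bar snaps behind the roller catch, so that it hangs upright, fully home against the board's buffers and near the middle of the rail. Go gently, never jamming it against the board, leave the spool, tip cleaner and yellow screwdriver alone, and let go.

Things in the scene. Friction and masses are not known exactly. Their poses are not given: they have to be found in the camera images.
- caddy: Loose blue parts caddy, about 0.4 kg, standing. Origin under the tray; z up, +x = its back (mm below). Open tray x -35..16, y +-70, z 0..32; back plate x 16..20, z 5..94. Angled rear strip: 5 thick, 120 wide, falls backward at 45 deg from the plate's top (x 19.5, z 94) to its free edge (x 41.5, z 72). Lower bar along y +-50 at (x 37, z 14).
- grip (a point): Centre of the caddy's black grip block, at caddy (-8, 0, 129) mm: 12 thick along the caddy's x, 68 wide along y, z 111..147, on two posts at y +-26. Axes as the caddy's.
- strip_edge (a point): Mid-point of the angled strip's rounded free edge (radius 2.5 mm, on its centre line), at caddy (41.5, 0, 72) mm. Axes as the caddy's.
- lower_bar (a point): Mid-point of the caddy's round steel lower bar (radius 4 mm), at caddy (37, 0, 14) mm. Axes as the caddy's. When hung, the bar rests on two small sprung rubber buffers, its centre 7 mm out from the board face.
- board: Fixed upright plywood board, 190 mm wide, 14 thick, top at 160; foot 80 deep behind it. Origin on the bench, mid-width, in the plane of its front face. +x points into the board (out, towards the robot, is -x), y along it, z up. An aluminium cleat rail, 150 wide, is clamped to the face.
- rail_middle (a point): Point of the board face 125 mm up, mid-width: where the strip edge sits (2.5 mm out) with the rail at its middle setting. The real rail is clamped up to 18 mm higher or lower, unmeasured: feel or see it. Its lip, 5 thick, rises outward at 40 deg to a rounded tip 19.5 mm out; the lip's top is 10 mm above the seated edge; the V pocket behind it is about 15 mm wide at the top.
- catch (a joint): Sprung catch under the rail's black housing, mid-width, riding with the rail: white roller, diameter 14 mm, axis 12.8 out from the face, 48.5 below the seated edge. Value: how far it is pushed up (m), 0 = sprung out, max 0.007. Swinging in, the lower bar meets it about 21 mm out, lifts it 2 to 3 mm and it drops back to 0 behind the bar. Needs about 8 N inward at the bar; the weight alone will not.
- solder_spool: Bystander: white spool of solder, 54 mm diameter, 30 high, origin under its centre.
- tip_cleaner: Bystander: round yellow tip cleaner, 44 mm diameter, 25 high, origin under its centre.
- driver_yellow: Bystander: yellow screwdriver, 107 mm long, 17 thick, lying; origin under its middle.

How it is judged:
By the outcome, as a careful person would: the job done as asked, in the order asked, and still so for the second after the job is handed in, with the robot touching nothing.
It also fails if it takes over 58 s, if anything falls off the work surface, if the arm or the gripper's body presses on something with over 40 N, if the wrist force passes 120 N, or if a joint passes its speed limit or range.

### The arm

A 6-joint arm with a two-finger parallel gripper is mounted at the origin on a cart in front of the work surface, level with it; the furniture and walls round the work are solid. World frame = base frame: x ahead of the robot, y to its left, z up, the work surface at z = 0. Lengths are in m, angles in rad, forces in N, time in s.
With the tool pointing down it reaches from about 0.325 to 0.875 m from the base axis. Payload 4.4 kg.
Tool frame: the origin (TCP) lies on the centre line of the jaws, within the pads' length; the fingertips stand 25 mm ahead of it and the grasp point (between the pads) lies 6 mm ahead of it (arm.nose_length is the distance from the TCP to the fingertips, in m); z points along the fingers, y is the line along which they close (so a half turn about z gives the same grasp; the last joint's range is limited). The gripper opens to 85 mm and grips with 20 to 120 N. Pads are 22 mm wide; open, the fingers measure 114 mm over their backs; the gripper's body (76 mm by 85 mm) begins 54 mm behind the grasp point. The pads swing forward as they close: fully open they stand 13 mm farther back than shut.
Start: joints at [1.194, 0.207, 1.542, -0, 1.393, -0.15], TCP at [0.129, 0.56, 0.256] pointing down, gripper open.
Joint ranges: [-2.73, 2.73], [-0.86, 2.22], [0.23, 2.46], [-1.11, 4.25], [0.08, 2.63], [-2.82, 2.82]. Speed limits (rad/s): [2.79, 2.79, 3.14, 3.14, 3.14, 3.14].

### API

Orientations are given as a rotation vector (axis times angle).
In Python, from workcell import arm gives the robot as it stands.
- The arm moves only by the tool carry_out, never from a script. Its argument "moves" is a list of rows, each an object of numbers: "x", "y", "z": the shift along the tool's x, y, z normalised to -1 to 1, where 1 is 100 cm; "yaw": the turn about the tool's z normalised to -1 to 1, where 1 is 60 degrees. In form: [{"x": .., "y": .., "z": .., "yaw": ..}, ...]. A call has 1 to 5 rows; each row is the pose to reach, as a shift and turn from the pose commanded when the call began, along the tool's axes at that moment; what a row does not reach only later rows make up. A row lasts 1/10 s, in which the tool goes at most 50 mm and 8.59 degrees, less where a joint would pass 70% of its speed; a pose out of reach is approached as far as the arm can. A call with a number of a shift or a turn outside -1 to 1 is refused whole. A call with a gripper value outside its range is refused whole. "jaw" is the opening, from 0 (shut) to 1 (fully open), set as the call begins (left out, the last holds). The fingers move at their own pace and stop on an object; "force" is the grip in N (left out, the last holds). Time passes only in rows, so rows that repeat a pose let the fingers close. It gives the time, the measured TCP pose, the force, the opening and the grip force at its end, in the units of the state.
- arm.read_state(): the state, without advancing time (a new reading comes with each control period).
- arm.snapshot(name): name is "side" or "top" or "wrist"; returns a dict with "image" (480x640x3 uint8, red, green, blue), "intrinsics" (3x3 intrinsics, pixels), "R" (3x3) and "t" (3): a world point X has camera coordinates R X + t. Camera axes: x right, y down, z forward; pixel columns grow to the right and rows downward; lengths in m; the calibration is good to about 2 mm. A picture is of the moment at which its call begins. There is no depth.
- arm.hand_in(): hands the job in; it is judged then, once.
The state is a dict: "t": time; "q": joint angles; "joint_velocities": joint speeds; "tau": joint torques, N m; "ee_pos": TCP position; "tcp_rot": TCP orientation; "ft_force": force on the tool from outside, world axes, zero at the start; "wrist_torque": the same for the moment, N m; "width": opening from 0.0 (shut) to 1.0 (fully open); "gripper_force": force on a finger pad.
Only numpy, scipy, OpenCV 4.12 (cv2) and the standard library are available. Lean on these libraries where they do the work, as an engineer would, in place of code of your own. Each camera call takes 0.05 s, during which the arm holds its last target. There are 200 camera calls.

## Working session

There is one attempt and no reset: what is moved stays moved. The work goes in short steps, Python scripts to look and compute and a tool call to move; the robot and the scene stay as the last step left them, time stands still between calls to the robot, and variables do not carry over. Pictures are saved under pics/ and viewed, at most 10 in all, crops included, and the job is handed in when it is done.

Besides the shell and the picture viewer there is one more tool, called by a JSON object that holds its "op" and its "data", one argument or row to a line. carry_out: Moves the arm, as the interface text tells. Its arguments: {"type":"object","properties":{"moves":{"type":"array","items":{"type":"object","properties":{"x":{"type":"number","minimum":-1,"maximum":1},"y":{"type":"number","minimum":-1,"maximum":1},"z":{"type":"number","minimum":-1,"maximum":1},"yaw":{"type":"number","minimum":-1,"maximum":1}}}},"jaw":{"type":"number"},"force":{"type":"number"}},"required":["moves"]}

```bash
mkdir -p pics; ls; cat > h.py <<'E'
from workcell import arm
import numpy as np, cv2
def snap(n,f):
    s=arm.snapshot(n); cv2.imwrite('pics/'+f+'.png',s['image'][:,:,::-1]); np.savez('pics/'+f+'.npz',K=s['intrinsics'],R=s['R'],t=s['t']); return s
def load(f):
    d=np.load('pics/'+f+'.npz'); return d['K'],d['R'],d['t']
def proj(f,X):
    K,R,t=load(f); p=(R@np.atleast_2d(X).T).T+t; p=p@K.T; return p[:,:2]/p[:,2:]
def back(f,u,v,z):
    K,R,t=load(f); d=R.T@np.linalg.inv(K)@[u,v,1]; c=-R.T@t; return c+d*(z-c[2])/d[2]
E
python3 - <<'E'
from h import *
for n in('side','top'):
    s=snap(n,n+'0'); print(n,-s['R'].T@s['t'],s['R'][2])
st=arm.read_state(); print(st)
E
```

```text
pics
side [ 0.31605905 -0.93207608  0.4550189 ] [ 0.21219806  0.9083698  -0.36032803]
top [0.43058741 0.02089739 0.96317831] [ 0.08845271 -0.02313406 -0.9958117 ]
{'t': 0.1, 'q': array([ 1.19451329e+00,  2.07364086e-01,  1.54281258e+00,  1.28015180e-05,
        1.39348426e+00, -1.50521166e-01]), 'joint_velocities': array([ 9.82270784e-05, -2.88885930e-03, -2.06434373e-03,  6.85526911e-04,
        7.66999339e-04, -8.21195112e-04]), 'tau': array([ 4.98527443e-04, -3.84088898e+01, -2.92553043e+01, -3.33212683e-04,
        4.80467148e-03,  4.78544325e-05]), 'ee_pos': array([0.12849979, 0.55981549, 0.25522447]), 'tcp_rot': array([-0.35381462, -3.12104952,  0.00313109]), 'ft_force': array([-1.10837708, -0.57851279,  0.60263521]), 'wrist_torque': array([-0.06095912, -0.01613405, -0.02793004]), 'gripper_force': 0.0, 'width': 1.0013714893957075}
```

View pics/side0.png

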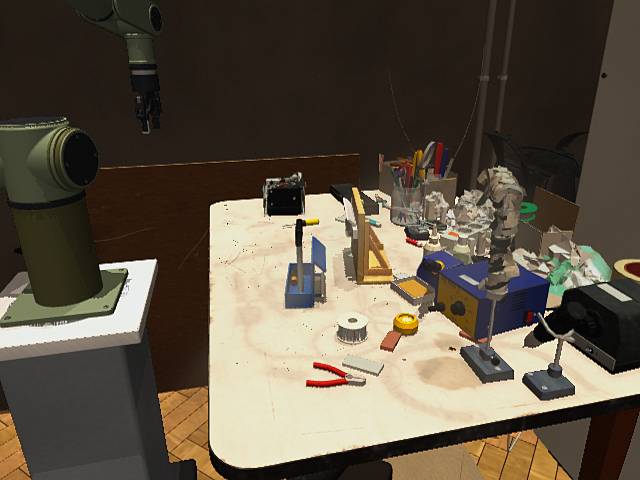

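View pics/top0.png

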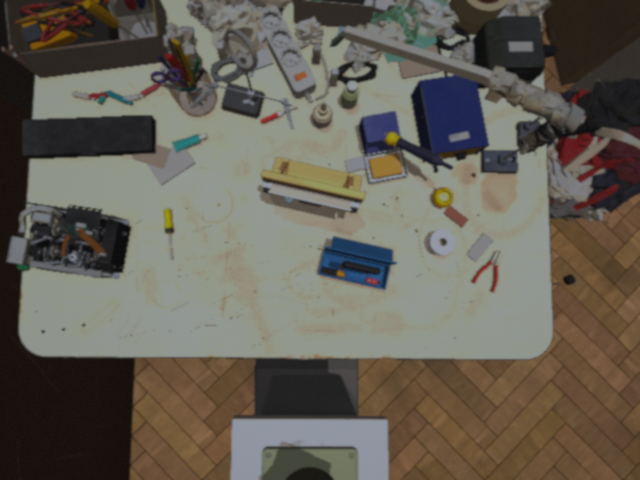

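The side view shows the caddy at about (300,275), its strip facing the board, which stands at about (360,240). In the top view the caddy is near (357,262) and the board front near (312,205). I'll zoom in for exact corners.

```bash
python3 - <<'E'
from h import *
a=cv2.imread('pics/top0.png')[150:300,250:410]; cv2.imwrite('pics/tc.png',cv2.resize(a,None,fx=4,fy=4,interpolation=cv2.INTER_CUBIC)[:600])
a=cv2.imread('pics/side0.png')[180:315,275:405]; cv2.imwrite('pics/sc.png',cv2.resize(a,None,fx=4.4,fy=4.4,interpolation=cv2.INTER_CUBIC))
E
```

```text
(no output)
```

View pics/tc.png

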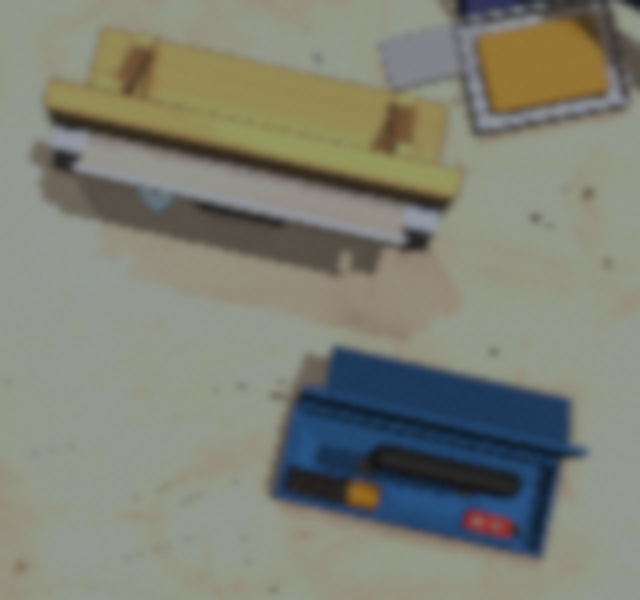

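View pics/sc.png

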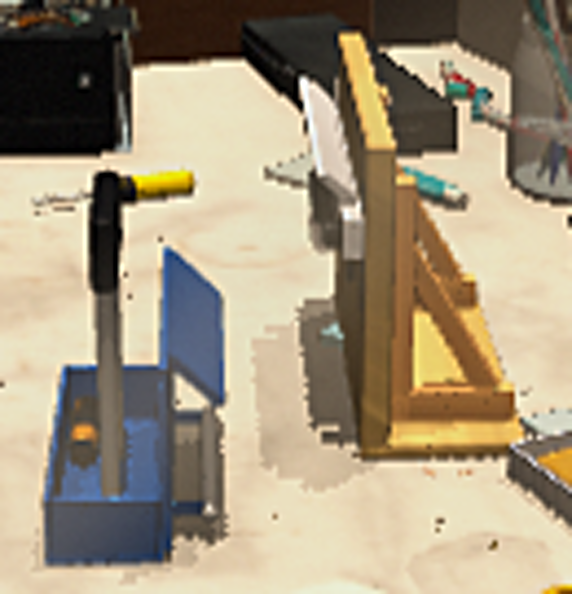

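Top crop: grip top runs from (368,458) to (522,485), the strip's free edge from (333,348) to (570,400), and the board's front top edge from (45,107) to (455,202). Side crop: tray bottom corners at (45,563) and (168,560), board front corner at (362,150)/(360,455).

```bash
python3 - <<'E'
from h import *
from scipy.optimize import least_squares
T=lambda u,v:(250+u/4-.4,150+v/4-.4); S=lambda u,v:(275+u/4.4-.4,180+v/4.4-.4)
def W(p,L):
    c,s=np.cos(p[2]),np.sin(p[2]); L=np.array(L)/1000
    return np.c_[p[0]+c*L[:,0]-s*L[:,1],p[1]+s*L[:,0]+c*L[:,1],L[:,2]]
def fit(obs,p0):
    def r(p): return np.concatenate([ (proj(f,W(p,[o]))[0]-uv) for f,o,uv in obs])
    q=least_squares(r,p0,loss='soft_l1'); print(q.x,np.round(r(q.x).reshape(-1,2),1).tolist()); return q.x
cad=[('top0',(-8,34,147),T(368,458)),('top0',(-8,-34,147),T(522,485)),
('top0',(41.5,60,72),T(333,348)),('top0',(41.5,-60,72),T(570,400)),
('top0',(-35,70,32),T(275,495)),('top0',(-35,-70,32),T(542,556)),
('side0',(-35,-70,0),S(45,563)),('side0',(16,-70,0),S(168,560)),('side0',(41.5,-60,72),S(222,403)),('side0',(37,-50,14),S(210,510))]
g=back('top0',361,268,.147)
fit(cad,[g[0],g[1],-.2])
brd=[('top0',(0,95,160),T(45,107)),('top0',(0,-95,160),T(455,202)),('top0',(14,95,160),T(48,82)),('top0',(14,-95,160),T(462,170)),
('side0',(0,-95,0),S(360,455)),('side0',(0,-95,160),S(363,150)),('side0',(0,95,160),S(338,35))]
b=fit(brd,[.55,.03,-.2])
for d in(-18,0,18):
  L=[(-19.5,-75,135+d),(-19.5,75,135+d),(-2.5,-75,125+d)]
  print(d,((proj('side0',W(b,L))+.4-[275,180])*4.4).round().tolist(),((proj('top0',W(b,L))+.4-[250,150])*4).round().tolist())
E
```

```text
[ 0.46332638 -0.08730314 -0.20889852] [[1.6, -1.5], [0.4, 0.1], [-0.7, -0.2], [-0.1, 0.2], [-0.4, 0.5], [0.3, 0.4], [0.5, -0.2], [-0.8, -0.0], [-0.3, -0.7], [0.3, -0.4]]
[ 0.59348698  0.00492428 -0.20882577] [[-1.1, 0.1], [0.8, -0.2], [-0.1, -1.2], [0.7, 0.2], [-0.4, 0.8], [0.0, -1.9], [-0.9, -1.3]]
-18 [[317.0, 216.0], [299.0, 118.0], [353.0, 235.0]] [[395.0, 248.0], [81.0, 178.0], [401.0, 216.0]]
0 [[317.0, 180.0], [299.0, 85.0], [353.0, 199.0]] [[399.0, 242.0], [79.0, 170.0], [405.0, 210.0]]
18 [[317.0, 143.0], [300.0, 53.0], [354.0, 163.0]] [[403.0, 236.0], [76.0, 163.0], [409.0, 203.0]]
```

{"op": "carry_out", "data": {
  "moves": [
    {"x": -0.031, "y": -0.037},
    {"x": -0.062, "y": -0.074},
    {"x": -0.093, "y": -0.111},
    {"x": -0.124, "y": -0.148},
    {"x": -0.1545, "y": -0.1853}
  ],
  "jaw": 1
}}

```text
invalid input
```

{"op": "carry_out", "data": {
  "moves": [
    {"x": -0.031, "y": -0.037},
    {"x": -0.062, "y": -0.074},
    {"x": -0.093, "y": -0.111},
    {"x": -0.124, "y": -0.148},
    {"x": -0.1545, "y": -0.1853}
  ]
}}

```text
invalid input
```

{"op": "carry_out", "data": {
  "moves": [
    {"x": -0.04, "y": -0.047},
    {"x": -0.08, "y": -0.094},
    {"x": -0.12, "y": -0.141},
    {"x": -0.1545, "y": -0.1853, "yaw": -0.0163},
    {"x": -0.1545, "y": -0.1853, "yaw": -0.0163}
  ]
}}

```text
invalid input
```

```bash
cat >> h.py <<'E'
from scipy.spatial.transform import Rotation as Ro
def st():
    s=arm.read_state(); R=Ro.from_rotvec(s['tcp_rot']).as_matrix()
    print('t %.2f p %s yaw %.4f F %s T %s w %.3f g %.1f'%(s['t'],s['ee_pos'].round(4),np.arctan2(-R[0,1],R[1,1]),s['ft_force'].round(1),s['wrist_torque'].round(2),s['width'],s['gripper_force'])); return s,R
def to(x,y,z=None):
    s,R=st(); d=np.array([x,y,s['ee_pos'][2] if z is None else z])-s['ee_pos']; print('tool shift',(R.T@d).round(4))
E
python3 - <<'E'
from h import *
to(.4555,-.0856,.132)
snap('wrist','w1')
c,s=np.cos(-.209),np.sin(-.209)
for L in [(-8,34,147),(-8,-34,147)]: print(proj('w1',[.4633+(c*L[0]-s*L[1])/1e3,-.0873+(s*L[0]+c*L[1])/1e3,L[2]/1e3]))
E
```

```text
t 0.10 p [0.1285 0.5598 0.2552] yaw -0.2258 F [-1.1 -0.6  0.6] T [-0.06 -0.02 -0.03] w 1.001 g 0.0
tool shift [-0.4632 -0.5556  0.1242]
[[-237.29137606  712.69510375]]
[[-308.74457399  713.17334324]]
```

View pics/w1.png

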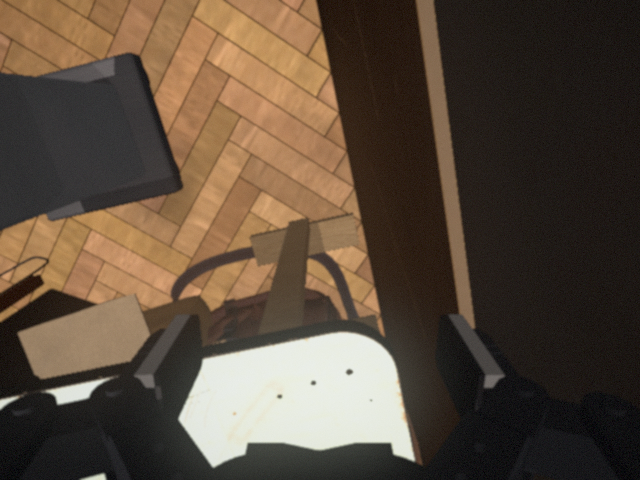

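The arm has not moved; the wrist picture shows only the floor and the bench corner. The rows may need all four keys.

{"op": "carry_out", "data": {
  "moves": [
    {"x": -0.031, "y": -0.037, "z": 0, "yaw": 0},
    {"x": -0.062, "y": -0.074, "z": 0, "yaw": 0},
    {"x": -0.093, "y": -0.111, "z": 0, "yaw": 0},
    {"x": -0.124, "y": -0.148, "z": 0, "yaw": 0},
    {"x": -0.1545, "y": -0.1853, "z": 0, "yaw": 0}
  ],
  "jaw": 1,
  "force": 20
}}

```text
t: 0.65
ee_pos: [0.2381, 0.3434, 0.256]
tcp_rot: [0.352, 3.122, -0.0]
ft_force: [0.9, 0.5, -0.2]
width: 0.999
gripper_force: 0.0
```

{"op": "carry_out", "data": {
  "moves": [
    {"x": -0.031, "y": -0.037, "z": 0, "yaw": 0},
    {"x": -0.062, "y": -0.074, "z": 0, "yaw": 0},
    {"x": -0.093, "y": -0.111, "z": 0, "yaw": 0},
    {"x": -0.124, "y": -0.148, "z": 0, "yaw": 0},
    {"x": -0.1545, "y": -0.1853, "z": 0, "yaw": 0}
  ],
  "jaw": 1,
  "force": 20
}}

```text
t: 1.15
ee_pos: [0.3472, 0.1282, 0.2563]
tcp_rot: [0.354, 3.121, 0.001]
ft_force: [1.5, 1.0, 0.5]
width: 0.999
gripper_force: 0.0
```

{"op": "carry_out", "data": {
  "moves": [
    {"x": -0.04, "y": -0.047, "z": 0, "yaw": 0},
    {"x": -0.08, "y": -0.094, "z": 0, "yaw": 0},
    {"x": -0.12, "y": -0.141, "z": 0, "yaw": 0},
    {"x": -0.1545, "y": -0.1853, "z": 0, "yaw": -0.0163},
    {"x": -0.1545, "y": -0.1853, "z": 0, "yaw": -0.0163}
  ],
  "jaw": 1,
  "force": 20
}}

```text
t: 1.65
ee_pos: [0.4566, -0.0878, 0.2562]
tcp_rot: [0.33, 3.124, -0.0]
ft_force: [0.6, 0.5, -0.6]
width: 1.001
gripper_force: 0.0
```

```bash
python3 - <<'E'
from h import *
to(.4555,-.0856,.132)
snap('wrist','w2')
c,s=np.cos(-.209),np.sin(-.209)
for L in [(-8,34,147),(-8,-34,147)]: print(proj('w2',[.4633+(c*L[0]-s*L[1])/1e3,-.0873+(s*L[0]+c*L[1])/1e3,L[2]/1e3]))
E
```

```text
t 1.65 p [ 0.4566 -0.0878  0.2562] yaw -0.2102 F [ 0.6  0.5 -0.6] T [ 0.04  0.02 -0.04] w 1.001 g 0.0
tool shift [0.0016 0.0019 0.1242]
[[377.12832118 245.12536061]]
[[261.87719454 245.25264155]]
```

View pics/w2.png

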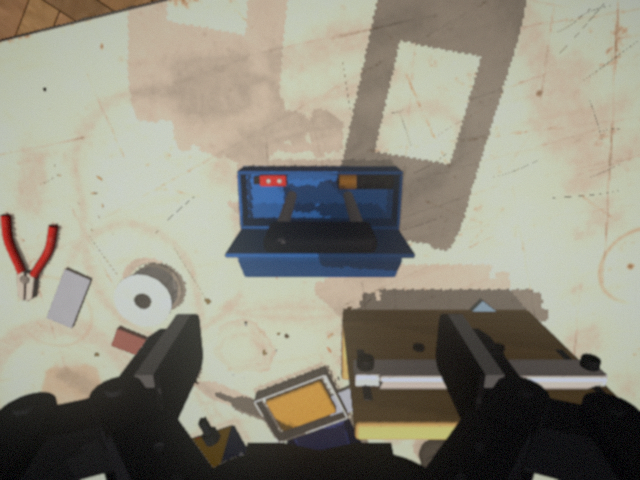

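The wrist view shows the grip block at about (265–375, 225–250), centred at u=320 as predicted and about 2 mm nearer the robot. I'll lower and grip.

{"op": "carry_out", "data": {
  "moves": [
    {"x": 0.003, "y": 0.002, "z": 0.03, "yaw": 0},
    {"x": 0.003, "y": 0.002, "z": 0.065, "yaw": 0},
    {"x": 0.003, "y": 0.002, "z": 0.1, "yaw": 0},
    {"x": 0.003, "y": 0.002, "z": 0.124, "yaw": 0},
    {"x": 0.003, "y": 0.002, "z": 0.124, "yaw": 0}
  ],
  "jaw": 1,
  "force": 20
}}

```text
t: 2.2
ee_pos: [0.4499, -0.0811, 0.1284]
tcp_rot: [-0.326, -3.115, -0.004]
ft_force: [-0.6, 0.0, -1.3]
width: 0.999
gripper_force: 0.0
```

{"op": "carry_out", "data": {
  "moves": [
    {"x": 0, "y": 0, "z": 0, "yaw": 0},
    {"x": 0, "y": 0, "z": 0, "yaw": 0},
    {"x": 0, "y": 0, "z": 0, "yaw": 0},
    {"x": 0, "y": 0, "z": 0, "yaw": 0},
    {"x": 0, "y": 0, "z": 0, "yaw": 0}
  ],
  "jaw": 0.7,
  "force": 20
}}

```text
t: 2.7
ee_pos: [0.4544, -0.0826, 0.1335]
tcp_rot: [0.327, 3.122, -0.0]
ft_force: [0.4, 0.9, 3.6]
width: 0.792
gripper_force: 27.3
```

```bash
python3 - <<'E'
from h import *
st(); snap('side','s2')
a=cv2.imread('pics/s2.png')[130:330,250:450]; cv2.imwrite('pics/s2c.png',cv2.resize(a,None,fx=3,fy=3,interpolation=cv2.INTER_CUBIC))
E
```

```text
t 2.70 p [ 0.4544 -0.0826  0.1335] yaw -0.2087 F [0.4 0.9 3.6] T [ 0.02  0.16 -0.05] w 0.792 g 27.3
```

{"op": "carry_out", "data": {
  "moves": [
    {"x": -0.006, "y": 0, "z": 0.0, "yaw": 0},
    {"x": -0.0115, "y": 0, "z": -0.001, "yaw": 0},
    {"x": -0.017, "y": 0, "z": -0.0013, "yaw": 0},
    {"x": -0.023, "y": 0, "z": -0.0015, "yaw": 0},
    {"x": -0.023, "y": 0, "z": -0.0015, "yaw": 0}
  ],
  "jaw": 0.7,
  "force": 20
}}

```text
t: 3.25
ee_pos: [0.4771, -0.0876, 0.135]
tcp_rot: [0.327, 3.123, -0.0]
ft_force: [-1.2, 0.6, 6.7]
width: 0.795
gripper_force: 28.3
```

{"op": "carry_out", "data": {
  "moves": [
    {"x": -0.006, "y": 0, "z": 0.0, "yaw": 0},
    {"x": -0.0115, "y": 0, "z": 0.0, "yaw": 0},
    {"x": -0.017, "y": 0, "z": 0.001, "yaw": 0},
    {"x": -0.023, "y": 0, "z": 0.002, "yaw": 0},
    {"x": -0.023, "y": 0, "z": 0.002, "yaw": 0}
  ],
  "jaw": 0.7,
  "force": 20
}}

```text
t: 3.75
ee_pos: [0.4998, -0.0924, 0.133]
tcp_rot: [0.327, 3.122, -0.0]
ft_force: [0.1, -0.3, 5.7]
width: 0.79
gripper_force: 28.6
```

```bash
python3 - <<'E'
from h import *
st(); snap('side','s3')
a=cv2.imread('pics/s3.png')[130:330,250:450]; cv2.imwrite('pics/s3c.png',cv2.resize(a,None,fx=3,fy=3,interpolation=cv2.INTER_CUBIC))
E
```

```text
t 3.75 p [ 0.4998 -0.0924  0.133 ] yaw -0.2087 F [ 0.1 -0.3  5.7] T [ 0.17  0.2  -0.02] w 0.790 g 28.6
```

View pics/s3c.png

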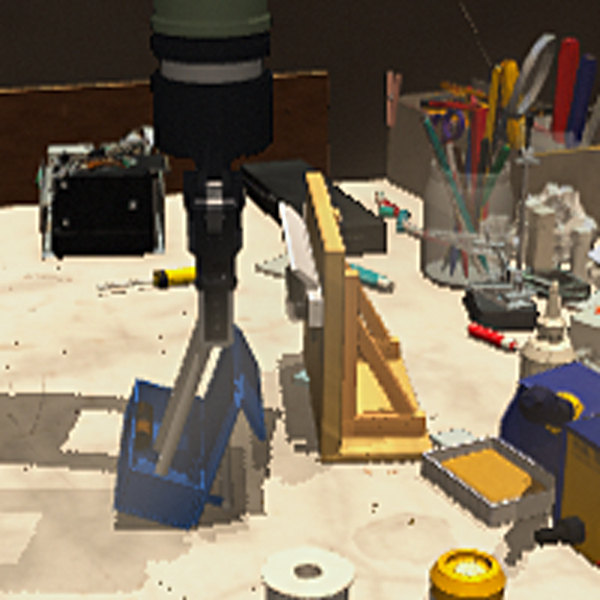

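The caddy pivots cleanly in the pads and is tilted about 20°, tray at (165,470), plate top at (245,340). I'll tilt to about 30°, then clamp firmly.

{"op": "carry_out", "data": {
  "moves": [
    {"x": -0.0045, "y": 0, "z": 0.0008, "yaw": 0},
    {"x": -0.009, "y": 0, "z": 0.002, "yaw": 0},
    {"x": -0.015, "y": 0, "z": 0.0025, "yaw": 0},
    {"x": -0.02, "y": 0, "z": 0.003, "yaw": 0},
    {"x": -0.026, "y": 0, "z": 0.0038, "yaw": 0}
  ],
  "jaw": 0.7,
  "force": 20
}}

```text
t: 4.3
ee_pos: [0.524, -0.0974, 0.1287]
tcp_rot: [-0.327, -3.124, -0.0]
ft_force: [-1.7, 1.0, 5.8]
width: 0.79
gripper_force: 28.7
```

{"op": "carry_out", "data": {
  "moves": [
    {"x": 0, "y": 0, "z": 0, "yaw": 0},
    {"x": 0, "y": 0, "z": 0, "yaw": 0},
    {"x": 0, "y": 0, "z": 0, "yaw": 0},
    {"x": 0, "y": 0, "z": 0, "yaw": 0},
    {"x": 0, "y": 0, "z": 0, "yaw": 0}
  ],
  "jaw": 0.7,
  "force": 110
}}

```text
t: 4.8
ee_pos: [0.5251, -0.0978, 0.1294]
tcp_rot: [0.327, 3.122, -0.001]
ft_force: [0.2, 0.4, 5.8]
width: 0.776
gripper_force: 121.4
```

{"op": "carry_out", "data": {
  "moves": [
    {"x": 0.006, "y": 0, "z": -0.02, "yaw": 0},
    {"x": 0.012, "y": 0, "z": -0.04, "yaw": 0},
    {"x": 0.018, "y": 0.0, "z": -0.06, "yaw": 0},
    {"x": 0.024, "y": 0.0, "z": -0.08, "yaw": 0},
    {"x": 0.024, "y": 0.0, "z": -0.08, "yaw": 0}
  ],
  "jaw": 0.7,
  "force": 110
}}

```text
t: 5.3
ee_pos: [0.5014, -0.0929, 0.2098]
tcp_rot: [0.327, 3.12, -0.002]
ft_force: [1.1, -0.1, -4.1]
width: 0.777
gripper_force: 123.9
```

```bash
python3 - <<'E'
from h import *
st(); snap('side','s4')
a=cv2.imread('pics/s4.png')[130:330,250:450]; cv2.imwrite('pics/s4c.png',cv2.resize(a,None,fx=3,fy=3,interpolation=cv2.INTER_CUBIC))
E
```

```text
t 5.30 p [ 0.5014 -0.0929  0.2098] yaw -0.2087 F [ 1.1 -0.1 -4.1] T [-0.04 -0.19  0.02] w 0.777 g 123.9
```

View pics/s4c.png

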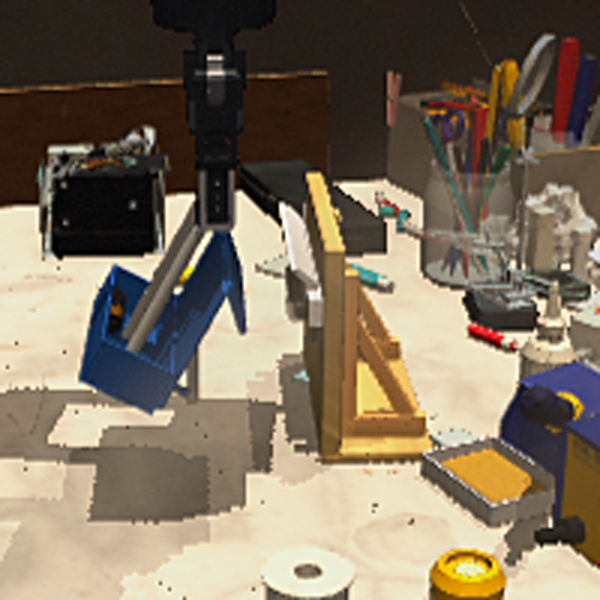

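Now it is held at about 30° with the strip edge's near corner at (243,332) and the tray bottom corners at (82,378) and (155,412). I'll fit the pose.

```bash
cat > pose.py <<'E'
from h import *
from scipy.optimize import least_squares
YAW=-.2087; c,s=np.cos(YAW),np.sin(YAW); RZ=np.array([[c,-s,0],[s,c,0],[0,0,1]])
B=np.array([.5935,.0049,0])
def fitc(obs,tcp,f):
    G=np.array([-8,0,129.])
    def P(p,L):  # p: tilt, grip pos in board frame mm
        R=np.array([[np.cos(p[0]),0,np.sin(p[0])],[0,1,0],[-np.sin(p[0]),0,np.cos(p[0])]])
        return p[1:4]+R@(np.array(L,float)-G)
    g0=RZ.T@(np.array(tcp)-B)*1e3+[0,0,-4.5]
    def r(p): return np.r_[np.concatenate([proj(f,B+RZ@P(p,L)/1e3)[0]-uv for L,uv in obs]),(p[1:4]-g0)/[3,2,3]]
    q=least_squares(r,np.r_[.5,g0]); p=q.x
    print('tilt deg',np.degrees(p[0]).round(1),'grip-prior',(p[1:4]-g0).round(1),'res',r(p).round(1)[:-3]); 
    print('board frame: TCP',(g0+[0,0,4.5]).round(1),'edge',P(p,(41.5,0,72)).round(1),'bar',P(p,(37,0,14)).round(1),'platetop',P(p,(16,0,94)).round(1)); return p
E
python3 - <<'E'
from pose import *
C=lambda u,v:np.array((250+u/3-.4,130+v/3-.4))
fitc([((41.5,-60,72),C(243,332)),((-35,-70,0),C(82,378)),((16,-70,0),C(155,412)),((-35,-70,32),C(97,340))],arm.read_state()['ee_pos'],'s4')
# zoom rail
a=cv2.imread('pics/s4.png')[190:245,335:365]; cv2.imwrite('pics/rail.png',cv2.resize(a,None,fx=10,fy=10,interpolation=cv2.INTER_CUBIC))
for d in(-10,0,10):
  print(d,[((proj('s4',B+RZ@(np.array(L)/1e3))[0]+.5-[335,190])*10).round().tolist() for L in[(-19.5,-75,135+d),(-19.5,75,135+d),(0,-75,125+d)]])
print([((proj('s4',B+RZ@(np.array(L)/1e3))[0]+.5-[335,190])*10).round().tolist() for L in[(0,-95,160),(0,95,160)]])
E
```

```text
tilt deg 28.5 grip-prior [-0.9  0.6  2.5] res [ 0.2 -0.3 -1.   0.8 -0.6  1.   1.6 -0.8]
board frame: TCP [ -70.4 -114.6  208.3] edge [ -54.9 -114.   132.6] bar [ -86.5 -114.    83.7] platetop [ -66.9 -114.   164.1]
-10 [[121.0, 355.0], [81.0, 136.0], [215.0, 399.0]]
0 [[121.0, 309.0], [82.0, 95.0], [216.0, 354.0]]
10 [[122.0, 263.0], [82.0, 54.0], [217.0, 308.0]]
[[226.0, 223.0], [160.0, -32.0]]
```

View pics/rail.png

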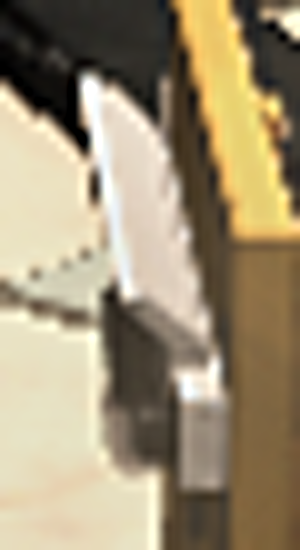

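The lip tip is at about (128,297) near and (88,75) far in the crop, so the rail sits about +4 mm and the seated edge is near z=129. I'll lift, shift along to the middle, then approach above the pocket.

{"op": "carry_out", "data": {
  "moves": [
    {"x": 0, "y": 0.025, "z": -0.009, "yaw": 0},
    {"x": 0, "y": 0.055, "z": -0.018, "yaw": 0},
    {"x": 0, "y": 0.085, "z": -0.018, "yaw": 0},
    {"x": 0, "y": 0.114, "z": -0.018, "yaw": 0},
    {"x": 0, "y": 0.114, "z": -0.018, "yaw": 0}
  ],
  "jaw": 0.7,
  "force": 110
}}

```text
t: 5.85
ee_pos: [0.5236, 0.0223, 0.2235]
tcp_rot: [-0.321, -3.122, -0.003]
ft_force: [-0.6, -0.6, -4.5]
width: 0.776
gripper_force: 124.9
```

{"op": "carry_out", "data": {
  "moves": [
    {"x": -0.012, "y": 0, "z": 0, "yaw": 0},
    {"x": -0.026, "y": 0, "z": 0, "yaw": 0},
    {"x": -0.039, "y": 0, "z": 0, "yaw": 0},
    {"x": -0.047, "y": 0, "z": 0, "yaw": 0},
    {"x": -0.047, "y": 0, "z": 0, "yaw": 0}
  ],
  "jaw": 0.7,
  "force": 110
}}

```text
t: 6.35
ee_pos: [0.571, 0.0079, 0.2251]
tcp_rot: [-0.33, -3.124, 0.001]
ft_force: [0.1, 0.0, -3.2]
width: 0.778
gripper_force: 124.9
```

```bash
python3 - <<'E'
from pose import *
s,R=st(); print((RZ.T@(s['ee_pos']-B)*1e3).round(1)); snap('side','s5')
a=cv2.imread('pics/s5.png')[160:260,290:390]; cv2.imwrite('pics/s5c.png',cv2.resize(a,None,fx=6,fy=6,interpolation=cv2.INTER_CUBIC))
E
```

```text
t 6.35 p [0.571  0.0079 0.2251] yaw -0.2104 F [ 0.1  0.  -3.2] T [-0.02 -0.08  0.04] w 0.778 g 124.9
[-22.6  -1.7 225.1]
```

View pics/s5c.png

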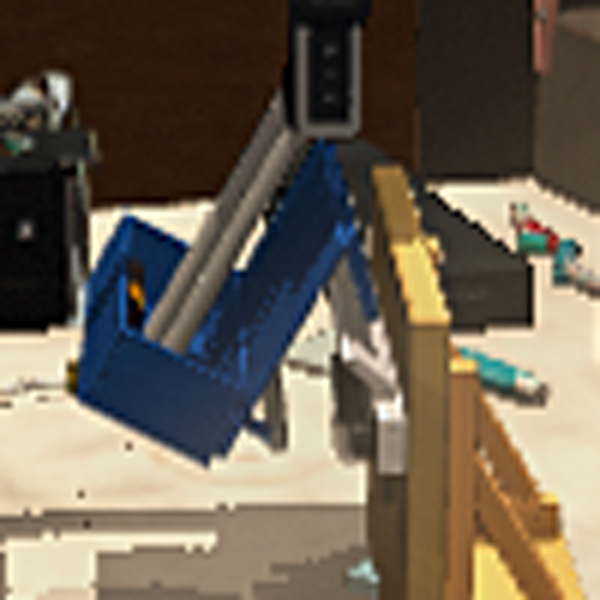

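The strip's near corner is at about (378,318), behind the lip tip at (345,340): above the pocket. From here I go by feel.

{"op": "carry_out", "data": {
  "moves": [
    {"x": 0, "y": 0.001, "z": 0.002, "yaw": 0},
    {"x": 0, "y": 0.001, "z": 0.004, "yaw": 0},
    {"x": 0, "y": 0.001, "z": 0.006, "yaw": 0},
    {"x": 0, "y": 0.001, "z": 0.008, "yaw": 0},
    {"x": 0, "y": 0.001, "z": 0.01, "yaw": 0}
  ],
  "jaw": 0.7,
  "force": 110
}}

```text
t: 6.9
ee_pos: [0.5701, 0.0104, 0.2159]
tcp_rot: [0.327, 3.124, -0.0]
ft_force: [-0.1, -0.4, -2.7]
width: 0.776
gripper_force: 124.9
```

{"op": "carry_out", "data": {
  "moves": [
    {"x": 0, "y": 0, "z": 0.001, "yaw": 0},
    {"x": 0, "y": 0, "z": 0.002, "yaw": 0},
    {"x": 0, "y": 0, "z": 0.003, "yaw": 0},
    {"x": 0, "y": 0, "z": 0.004, "yaw": 0},
    {"x": 0, "y": 0, "z": 0.004, "yaw": 0}
  ],
  "jaw": 0.7,
  "force": 110
}}

```text
t: 7.4
ee_pos: [0.5718, 0.01, 0.2133]
tcp_rot: [0.327, 3.12, -0.0]
ft_force: [3.5, -1.1, 0.1]
width: 0.777
gripper_force: 125.4
```

{"op": "carry_out", "data": {
  "moves": [
    {"x": -0.001, "y": 0, "z": 0, "yaw": 0},
    {"x": -0.002, "y": 0, "z": 0, "yaw": 0},
    {"x": -0.003, "y": 0, "z": 0, "yaw": 0},
    {"x": -0.003, "y": 0, "z": 0, "yaw": 0},
    {"x": -0.003, "y": 0, "z": 0, "yaw": 0}
  ],
  "jaw": 0.7,
  "force": 110
}}

```text
t: 7.9
ee_pos: [0.5735, 0.0096, 0.2121]
tcp_rot: [0.327, 3.124, -0.0]
ft_force: [2.5, -0.2, 0.5]
width: 0.774
gripper_force: 125.5
```

```bash
python3 - <<'E'
from pose import *
s,R=st(); print((RZ.T@(s['ee_pos']-B)*1e3).round(1), (RZ.T@s['ft_force']).round(2))
E
```

```text
t 7.90 p [0.5735 0.0096 0.2121] yaw -0.2088 F [ 2.5 -0.2  0.5] T [ 0.01 -0.92 -0.14] w 0.774 g 125.5
[-20.5   0.4 212.1] [2.51 0.33 0.52]
```

{"op": "carry_out", "data": {
  "moves": [
    {"x": -0.001, "y": 0, "z": 0.0005, "yaw": 0},
    {"x": -0.002, "y": 0, "z": 0.001, "yaw": 0},
    {"x": -0.003, "y": 0, "z": 0.0015, "yaw": 0},
    {"x": -0.003, "y": 0, "z": 0.002, "yaw": 0},
    {"x": -0.003, "y": 0, "z": 0.002, "yaw": 0}
  ],
  "jaw": 0.7,
  "force": 110
}}

```text
t: 8.4
ee_pos: [0.5763, 0.009, 0.2098]
tcp_rot: [0.327, 3.124, -0.0]
ft_force: [2.6, -0.4, 1.0]
width: 0.78
gripper_force: 125.6
```

```bash
python3 - <<'E'
from pose import *
s,R=st(); print((RZ.T@(s['ee_pos']-B)*1e3).round(1), (RZ.T@s['ft_force']).round(2))
E
```

```text
t 8.40 p [0.5763 0.009  0.2098] yaw -0.2087 F [ 2.6 -0.4  1. ] T [-0.05 -0.87 -0.01] w 0.780 g 125.6
[-17.7   0.4 209.8] [2.61 0.09 0.96]
```

{"op": "carry_out", "data": {
  "moves": [
    {"x": -0.001, "y": 0, "z": 0.0005, "yaw": 0},
    {"x": -0.002, "y": 0, "z": 0.001, "yaw": 0},
    {"x": -0.003, "y": 0, "z": 0.0015, "yaw": 0},
    {"x": -0.003, "y": 0, "z": 0.002, "yaw": 0},
    {"x": -0.003, "y": 0, "z": 0.002, "yaw": 0}
  ],
  "jaw": 0.7,
  "force": 110
}}

```text
t: 8.9
ee_pos: [0.5787, 0.0085, 0.2081]
tcp_rot: [-0.327, -3.123, -0.0]
ft_force: [0.2, 0.7, 3.1]
width: 0.775
gripper_force: 125.7
```

```bash
python3 - <<'E'
from pose import *
s,R=st(); print((RZ.T@(s['ee_pos']-B)*1e3).round(1), (RZ.T@s['ft_force']).round(2))
E
```

```text
t 8.90 p [0.5787 0.0085 0.2081] yaw -0.2089 F [0.2 0.7 3.1] T [ 0.04 -0.12 -0.28] w 0.775 g 125.7
[-15.2   0.4 208.1] [0.02 0.71 3.08]
```

{"op": "carry_out", "data": {
  "moves": [
    {"x": -0.0005, "y": 0, "z": 0.0005, "yaw": 0},
    {"x": -0.001, "y": 0, "z": 0.001, "yaw": 0},
    {"x": -0.001, "y": 0, "z": 0.001, "yaw": 0}
  ],
  "jaw": 0.7,
  "force": 110
}}

```text
t: 9.2
ee_pos: [0.5791, 0.0084, 0.2081]
tcp_rot: [-0.328, -3.122, -0.0]
ft_force: [-4.6, -0.2, 9.3]
width: 0.775
gripper_force: 126.5
```

```bash
python3 - <<'E'
from pose import *
s,R=st(); print((RZ.T@(s['ee_pos']-B)*1e3).round(1), (RZ.T@s['ft_force']).round(2))
E
```

```text
t 9.20 p [0.5791 0.0084 0.2081] yaw -0.2091 F [-4.6 -0.2  9.3] T [ 0.15  0.61 -0.34] w 0.775 g 126.5
[-14.8   0.4 208.1] [-4.49 -1.16  9.33]
```

The strip is seated: the force is now outward and up. I'll loosen the grip and swing the bottom in on an arc about the edge, up to the roller.

{"op": "carry_out", "data": {
  "moves": [
    {"x": 0, "y": 0, "z": 0, "yaw": 0},
    {"x": 0, "y": 0, "z": 0, "yaw": 0},
    {"x": 0.002, "y": 0, "z": 0.0003, "yaw": 0},
    {"x": 0.0045, "y": 0, "z": 0.001, "yaw": 0},
    {"x": 0.0075, "y": 0, "z": 0.002, "yaw": 0}
  ],
  "jaw": 0.7,
  "force": 20
}}

```text
t: 9.7
ee_pos: [0.5767, 0.0089, 0.2077]
tcp_rot: [0.326, 3.113, -0.001]
ft_force: [8.5, -2.4, 4.7]
width: 0.776
gripper_force: 126.4
```

{"op": "carry_out", "data": {
  "moves": [
    {"x": 0.0025, "y": 0, "z": 0.0008, "yaw": 0},
    {"x": 0.005, "y": 0, "z": 0.0018, "yaw": 0},
    {"x": 0.0075, "y": 0, "z": 0.0028, "yaw": 0},
    {"x": 0.009, "y": 0, "z": 0.0036, "yaw": 0},
    {"x": 0.009, "y": 0, "z": 0.0036, "yaw": 0}
  ],
  "jaw": 0.7,
  "force": 20
}}

```text
t: 10.2
ee_pos: [0.5741, 0.0094, 0.2077]
tcp_rot: [0.325, 3.096, -0.003]
ft_force: [16.4, -4.1, 6.3]
width: 0.775
gripper_force: 126.3
```

```bash
python3 - <<'E'
from pose import *
s,R=st(); print((RZ.T@(s['ee_pos']-B)*1e3).round(1), (RZ.T@s['ft_force']).round(2))
snap('side','s6')
E
```

```text
t 10.20 p [0.5741 0.0094 0.2077] yaw -0.2090 F [16.4 -4.1  6.3] T [-0.73 -3.83 -0.07] w 0.775 g 126.3
[-19.9   0.3 207.7] [16.84 -0.58  6.33]
```

The pads did not ease, so I'll relieve the pull and re-command the jaw.

{"op": "carry_out", "data": {
  "moves": [
    {"x": -0.004, "y": 0, "z": -0.0015, "yaw": 0},
    {"x": -0.008, "y": 0, "z": -0.003, "yaw": 0},
    {"x": -0.011, "y": 0, "z": -0.004, "yaw": 0},
    {"x": -0.011, "y": 0, "z": -0.004, "yaw": 0}
  ],
  "jaw": 0.76,
  "force": 20
}}

```text
t: 10.65
ee_pos: [0.5775, 0.0087, 0.2078]
tcp_rot: [0.327, 3.117, -0.001]
ft_force: [3.5, -1.0, 6.9]
width: 0.777
gripper_force: 126.3
```

```bash
python3 - <<'E'
from pose import *
s,R=st(); print((RZ.T@(s['ee_pos']-B)*1e3).round(1), (RZ.T@s['ft_force']).round(2))
E
```

```text
t 10.65 p [0.5775 0.0087 0.2078] yaw -0.2090 F [ 3.5 -1.   6.9] T [-0.24 -1.13 -0.19] w 0.777 g 126.3
[-16.4   0.4 207.8] [ 3.65 -0.3   6.94]
```

{"op": "carry_out", "data": {
  "moves": [
    {"x": -0.001, "y": 0, "z": -0.0005, "yaw": 0},
    {"x": -0.001, "y": 0, "z": -0.001, "yaw": 0},
    {"x": -0.001, "y": 0, "z": -0.001, "yaw": 0}
  ],
  "jaw": 0.785,
  "force": 20
}}

```text
t: 10.95
ee_pos: [0.5775, 0.0087, 0.2075]
tcp_rot: [0.327, 3.119, -0.001]
ft_force: [4.6, -1.4, 4.3]
width: 0.786
gripper_force: 56.8
```

```bash
python3 - <<'E'
from pose import *
s,R=st(); print((RZ.T@(s['ee_pos']-B)*1e3).round(1), (RZ.T@s['ft_force']).round(2))
E
```

```text
t 10.95 p [0.5775 0.0087 0.2075] yaw -0.2087 F [ 4.6 -1.4  4.3] T [-0.15 -1.52 -0.06] w 0.786 g 56.8
[-16.4   0.4 207.5] [ 4.79 -0.37  4.29]
```

{"op": "carry_out", "data": {
  "moves": [
    {"x": 0, "y": 0, "z": 0, "yaw": 0},
    {"x": 0, "y": 0, "z": 0, "yaw": 0},
    {"x": 0.001, "y": 0, "z": 0.0003, "yaw": 0},
    {"x": 0.003, "y": 0, "z": 0.0009, "yaw": 0},
    {"x": 0.005, "y": 0, "z": 0.0015, "yaw": 0}
  ],
  "jaw": 0.79,
  "force": 20
}}

```text
t: 11.45
ee_pos: [0.5702, 0.0103, 0.2051]
tcp_rot: [-0.326, -3.123, -0.0]
ft_force: [0.3, 0.7, 6.6]
width: 0.796
gripper_force: 32.4
```

```bash
python3 - <<'E'
from pose import *
s,R=st(); print((RZ.T@(s['ee_pos']-B)*1e3).round(1), (RZ.T@s['ft_force']).round(2))
E
```

```text
t 11.45 p [0.5702 0.0103 0.2051] yaw -0.2083 F [0.3 0.7 6.6] T [-0.13 -0.53 -0.02] w 0.796 g 32.4
[-23.9   0.5 205.1] [0.12 0.7  6.64]
```

It now swings on the arc; I'll continue to the roller.

{"op": "carry_out", "data": {
  "moves": [
    {"x": 0.0015, "y": 0, "z": 0.0005, "yaw": 0},
    {"x": 0.003, "y": 0, "z": 0.001, "yaw": 0},
    {"x": 0.0045, "y": 0, "z": 0.0018, "yaw": 0},
    {"x": 0.006, "y": 0, "z": 0.0025, "yaw": 0},
    {"x": 0.006, "y": 0, "z": 0.0025, "yaw": 0}
  ],
  "jaw": 0.79,
  "force": 20
}}

```text
t: 11.95
ee_pos: [0.5639, 0.0117, 0.2026]
tcp_rot: [-0.326, -3.122, -0.0]
ft_force: [-0.7, 0.9, 7.2]
width: 0.79
gripper_force: 33.0
```

```bash
python3 - <<'E'
from pose import *
s,R=st(); print((RZ.T@(s['ee_pos']-B)*1e3).round(1), (RZ.T@s['ft_force']).round(2))
E
```

```text
t 11.95 p [0.5639 0.0117 0.2026] yaw -0.2081 F [-0.7  0.9  7.2] T [-0.04 -0.34 -0.03] w 0.790 g 33.0
[-30.4   0.5 202.6] [-0.88  0.77  7.15]
```

About 16° remains and the seat still holds. I'll keep following the arc while pressing slightly down on the outboard grip, which pushes the bar past the roller while keeping the strip seated.

{"op": "carry_out", "data": {
  "moves": [
    {"x": 0.0015, "y": 0, "z": 0.0008, "yaw": 0},
    {"x": 0.003, "y": 0, "z": 0.0016, "yaw": 0},
    {"x": 0.0045, "y": 0, "z": 0.0025, "yaw": 0},
    {"x": 0.006, "y": 0, "z": 0.0034, "yaw": 0},
    {"x": 0.007, "y": 0, "z": 0.004, "yaw": 0}
  ],
  "jaw": 0.79,
  "force": 20
}}

```text
t: 12.45
ee_pos: [0.5593, 0.0127, 0.2002]
tcp_rot: [0.326, 3.121, -0.001]
ft_force: [3.9, -1.5, 10.3]
width: 0.789
gripper_force: 33.5
```

```bash
python3 - <<'E'
from pose import *
s,R=st(); print((RZ.T@(s['ee_pos']-B)*1e3).round(1), (RZ.T@s['ft_force']).round(2))
E
```

```text
t 12.45 p [0.5593 0.0127 0.2002] yaw -0.2082 F [ 3.9 -1.5 10.3] T [-0.22 -0.96 -0.06] w 0.789 g 33.5
[-35.1   0.5 200.2] [ 4.15 -0.64 10.29]
```

{"op": "carry_out", "data": {
  "moves": [
    {"x": 0.001, "y": 0, "z": 0.0012, "yaw": 0},
    {"x": 0.002, "y": 0, "z": 0.0024, "yaw": 0},
    {"x": 0.003, "y": 0, "z": 0.0032, "yaw": 0},
    {"x": 0.004, "y": 0, "z": 0.004, "yaw": 0},
    {"x": 0.004, "y": 0, "z": 0.004, "yaw": 0}
  ],
  "jaw": 0.79,
  "force": 20
}}

```text
t: 12.95
ee_pos: [0.5543, 0.0137, 0.1969]
tcp_rot: [0.326, 3.123, -0.0]
ft_force: [-2.8, -0.9, 13.7]
width: 0.793
gripper_force: 34.3
```

```bash
python3 - <<'E'
from pose import *
s,R=st(); print((RZ.T@(s['ee_pos']-B)*1e3).round(1), (RZ.T@s['ft_force']).round(2))
E
```

```text
t 12.95 p [0.5543 0.0137 0.1969] yaw -0.2081 F [-2.8 -0.9 13.7] T [-0.1   0.01 -0.02] w 0.793 g 34.3
[-40.1   0.5 196.9] [-2.6  -1.44 13.7 ]
```

{"op": "carry_out", "data": {
  "moves": [
    {"x": 0.0015, "y": 0, "z": 0.001, "yaw": 0},
    {"x": 0.003, "y": 0, "z": 0.0022, "yaw": 0},
    {"x": 0.0045, "y": 0, "z": 0.0033, "yaw": 0},
    {"x": 0.006, "y": 0, "z": 0.0045, "yaw": 0},
    {"x": 0.006, "y": 0, "z": 0.0045, "yaw": 0}
  ],
  "jaw": 0.79,
  "force": 20
}}

```text
t: 13.45
ee_pos: [0.545, 0.0157, 0.1892]
tcp_rot: [-0.325, -3.117, -0.001]
ft_force: [-5.9, -0.2, 8.0]
width: 0.791
gripper_force: 34.9
```

```bash
python3 - <<'E'
from pose import *
s,R=st(); print((RZ.T@(s['ee_pos']-B)*1e3).round(1), (RZ.T@s['ft_force']).round(2))
E
```

```text
t 13.45 p [0.545  0.0157 0.1892] yaw -0.2079 F [-5.9 -0.2  8. ] T [0.09 0.3  0.03] w 0.791 g 34.9
[-49.7   0.6 189.2] [-5.72 -1.39  7.99]
```

It jumped through, which looks like the snap. I'll release, lift clear, and check.

{"op": "carry_out", "data": {
  "moves": [
    {"x": -0.001, "y": 0, "z": -0.001, "yaw": 0},
    {"x": -0.001, "y": 0, "z": -0.001, "yaw": 0},
    {"x": -0.001, "y": 0, "z": -0.001, "yaw": 0},
    {"x": -0.001, "y": 0, "z": -0.001, "yaw": 0},
    {"x": -0.001, "y": 0, "z": -0.001, "yaw": 0}
  ],
  "jaw": 1,
  "force": 20
}}

```text
t: 13.95
ee_pos: [0.5489, 0.0147, 0.1904]
tcp_rot: [-0.327, -3.123, 0.0]
ft_force: [-0.8, -0.2, -0.5]
width: 0.997
gripper_force: 0.0
```

{"op": "carry_out", "data": {
  "moves": [
    {"x": 0, "y": 0, "z": -0.02, "yaw": 0},
    {"x": 0, "y": 0, "z": -0.045, "yaw": 0},
    {"x": 0, "y": 0, "z": -0.075, "yaw": 0},
    {"x": 0, "y": 0, "z": -0.1, "yaw": 0},
    {"x": 0, "y": 0, "z": -0.12, "yaw": 0}
  ],
  "jaw": 1,
  "force": 20
}}

```text
t: 14.45
ee_pos: [0.5496, 0.0146, 0.3128]
tcp_rot: [0.327, 3.123, -0.0]
ft_force: [-0.7, -0.0, -1.0]
width: 1.0
gripper_force: 0.0
```

```bash
python3 - <<'E'
from pose import *
s,R=st()
S=snap('side','s7'); I=S['image'].astype(int)
# blue caddy mask; compare with rendered model silhouette at tilt candidates
m=((I[...,2]>I[...,0]+25)&(I[...,2]>40)).astype(np.uint8); m[:, :290]=0; m[:,385:]=0; m[:150]=0; m[330:]=0
m=cv2.morphologyEx(m,cv2.MORPH_OPEN,np.ones((3,3)))
n,l,stt,_=cv2.connectedComponentsWithStats(m); print(stt[1:][stt[1:,4]>40].tolist())
def sil(th,seat,dy):
    L=[np.array([[x,y,z] for x in(-35,16) for y in(-70,70) for z in(0,32)]),np.array([[x,y,z] for x in(16,20) for y in(-70,70) for z in(5,94)]),np.array([[x,y,z] for x,z in((19.5,94),(41.5,72)) for y in(-60,60)])]
    a=np.zeros((480,640),np.uint8); t=np.radians(th); M=np.array([[np.cos(t),0,np.sin(t)],[0,1,0],[-np.sin(t),0,np.cos(t)]])
    for q in L:
        X=np.array(seat)+[0,dy,0]+(q-[41.5,0,72])@M.T
        h=cv2.convexHull((proj('s7',B+(RZ@X.T).T/1e3)*8).astype(np.int32)); cv2.fillConvexPoly(a,h,1,shift=3)
    return a
k=max(stt[1:],key=lambda r:r[4])
best=[]
for th in range(-4,20,1):
  for x in(-5,-3,-1,1):
    for z in(126,129,132,135):
      for dy in(-6,0,6):
        a=sil(th,(x,0,z),dy); best.append(((a&m).sum()/(a|m).sum(),th,x,z,dy))
print(sorted(best)[-8:])
E
```

```text
t 14.45 p [0.5496 0.0146 0.3128] yaw -0.2087 F [-0.7 -0.  -1. ] T [ 0.03 -0.01  0.02] w 1.000 g 0.0
[[341, 195, 14, 22, 175], [319, 219, 9, 5, 43]]
[(np.float64(0.16718027734976887), -2, -1, 135, -6), (np.float64(0.1671850699844479), -1, -1, 132, 6), (np.float64(0.16743827160493827), -4, -1, 135, -6), (np.float64(0.1674454828660436), -2, -1, 132, 6), (np.float64(0.1676923076923077), -1, 1, 129, 6), (np.float64(0.1679506933744222), -1, 1, 132, 0), (np.float64(0.16796875), -4, -1, 135, 0), (np.float64(0.16850393700787403), -4, -1, 132, 6)]
```

```bash
cat > sil.py <<'E'
from pose import *
def run(f):
    im=cv2.imread('pics/%s.png'%f); H=cv2.cvtColor(im,cv2.COLOR_BGR2HSV)
    m=((H[...,0]>95)&(H[...,0]<125)&(H[...,1]>110)&(H[...,2]>30)).astype(np.uint8)
    m[:,:290]=0; m[:,372:]=0; m[:150]=0; m[330:]=0
    m=cv2.morphologyEx(m,cv2.MORPH_CLOSE,np.ones((3,3)))
    n,l,s,_=cv2.connectedComponentsWithStats(m); print(s[1:][s[1:,4]>30].tolist())
    Q=[[[x,y,z] for x in(-35,16) for y in(-70,70) for z in(0,32)],[[x,y,z] for x in(16,20) for y in(-70,70) for z in(32,94)],[[x,y,z] for x,z in((19.5,94),(41.5,72)) for y in(-60,60)]]
    P=[[[x,y,z] for x in(-12,-4) for y in(w-4,w+4) for z in(20,111)] for w in(-26,26)]+[[[x,y,z] for x in(-14,-2) for y in(-34,34) for z in(111,147)]]
    def draw(L,p):
        a=np.zeros(m.shape,np.uint8); t=np.radians(p[0]); M=np.array([[np.cos(t),0,np.sin(t)],[0,1,0],[-np.sin(t),0,np.cos(t)]])
        for q in L:
            X=np.array(p[1:])+(np.array(q,float)-[41.5,0,72])@M.T
            cv2.fillConvexPoly(a,cv2.convexHull((proj(f,B+(RZ@X.T).T/1e3)*8).astype(np.int32)),1,shift=3)
        return a
    r=[]
    for th in np.arange(-4,22,1.):
      for x in(-4,-1,2):
        for z in(127,130,133,136):
          for y in(-5,0,5):
            p=(th,x,y,z); a=draw(Q,p)&(1-draw(P,p)); r.append((round(float((a&m).sum()/(a|m).sum()),3),)+p)
    r.sort(); print(*r[-6:],sep='\n')
    for th in(-2,0,2,4,7,10,14): print(th,max(q for q in r if q[1]==th)[0],end=' ')
E
python3 -c "
from sil import *
run('s7')"
```

```text
[[341, 194, 15, 25, 182], [319, 219, 10, 22, 85]]
(0.248, np.float64(-1.0), -1, 5, 130)
(0.249, np.float64(-3.0), -1, 5, 133)
(0.249, np.float64(0.0), -1, 5, 133)
(0.25, np.float64(-2.0), -1, 0, 133)
(0.25, np.float64(-1.0), -1, 0, 133)
(0.253, np.float64(-1.0), -1, 5, 133)
-2 0.25 0 0.249 2 0.247 4 0.243 7 0.231 10 0.222 14 0.208
```

```bash
python3 - <<'E'
from pose import *
im=cv2.imread('pics/s7.png')[:,:,::-1]; H=cv2.cvtColor(im[:,:,::-1].copy(),cv2.COLOR_BGR2HSV)
for n,L in dict(side=(-10,-70,15),front=(-35,0,15),plate=(16,0,60),rim=(-35,-70,32),bot=(16,-70,0),fb=(-35,-70,0),strip=(30,-60,83)).items():
    X=np.array([-1,0,132.])+np.array(L,float)-[41.5,0,72]; u=proj('s7',B+RZ@X/1e3)[0]; i,j=u.round().astype(int)[::-1]; print(n,u.round(1),im[i,j],H[i,j])
# scan rows: classify
for r in range(190,262,4):
    print(r,''.join('B' if (90<H[r,c,0]<130 and H[r,c,1]>60) else ('k' if H[r,c,2]<50 else ('w' if H[r,c,1]<60 else ('y' if 10<H[r,c,0]<35 else '.'))) for c in range(295,375)))
E
```

```text
side [330.6 246.8] [78 79 87] [117  26  87]
front [318.5 234.9] [255 242 198] [ 23  57 255]
plate [341.3 215.5] [38 39 47] [117  49  47]
rim [318.5 239.5] [ 85  99 138] [112  98 138]
bot [342.9 253.2] [83 84 83] [60  3 84]
fb [318.8 253.6] [95 91 89] [10 16 95]
strip [349.6 214.3] [56 68 92] [110 100  92]
190 kkkkkkwywykkkkkkkkkkkkkkkkkkkkkkkkkkkkBkkkkkkkkkkkkkkkkkkyyyyyyykkyyyyyyyyyyyyyy
194 kkkkkkwkkyyyyyyyyyyyyyyyyyyywwwwwykkkkykkkkkkBBBwwkkkkkkkyyyyyyyykkwkkywwwwwwwww
198 kkkkkkwkkywwwwwwwwwwwwwwwwwwwwwwwykkkkywykkkkwBBBBBBBwkkwyyyyyyyyykkwwwwwywkywww
202 kkkkkBkwkkwwwwwwwwwwwwwwwwwwwwwwwywwwkwwwwwwwwkBBBBBBBBBByyyyyyyyyyyyywwywwywyyy
206 kkkkkkkwwkywwwwwwwwwwwwwwwwwwwwwwywwwwwwwwwwwwBBBBBBBBBBBByyyyyyyyyyykyyyyyyyyyy
210 kkkkkkkwwkywwwwwwwwwwwwwwwwwwwwwwywwwwywwwwwwwBkBBBBBBBBBBByyyyyyyyyyykyyyyyyyyy
214 kkkyyywwwwywwwwwwwwwwwwwwwwwwwwwwywwwwwwwwwwwwkkwBwwwBBBBBBByyyyyyyyyyykyyykyyyy
218 wwwwwwwwwwwwwwwwwwwwwywwwwwwwyyyywywyywwywwwwwkwwBwywwwwwwBBByyyyyyyyyyy.wwwwwww
222 wwwwwwyykkkyyyyyyyyyyyyyBBBBBBBBBBywwywBBBBBwwwwwByyyywwwwwwwyyyyyyyyyyyyyy.....
226 wyyyyyyyyyyywwwwwwwwwwwyBBkykkkkBBywyywBBwwwwwwwwBwyyyyyywwwwwwyyyyyyyyyyyyyyyyy
230 wwwwwwwwwwwwwwwwwwwwwyyyBByyyyyyBByyyywBwwwwwwBwwByyyyyyyywwwwwyyyyyyyyyyyyyyyyw
234 wwwwwwwwwywwyywwywwwyywwBByyyyyywByyyywwwwwwwyBwwBwyyyyyyywwwwwyyyyyyyyyyyyyyyyy
238 wwwwwwwwwwwwwwwwwwwwwwwyBBBB.wwwwwwyyywwwwwwwwyBwBywwwwwyywwwwyyyyyyyyyyyyyyyyyy
242 yyywyywwyyyyyyyyyyyyywyywwwwwwwwwwwwwwwwwwwwwwwwwwwwwwwwwyyyyyyyyyyyyyyyyyyyyyyy
246 yyyyyyyyyyyyyyyyyyyyyyyywwwwwwwwwwwwwwwwwwwwwwwwwByywwwwyyyyyyyyyyyyyyyyyyyyyyyy
250 wwwwwwwwwwwwwwwwwwwwwwyywwwwwwwwwwwwwwwwwwwwwwwBwByyyyyyyyyyyyyyyyyyyyyyyyyyyyyy
254 wwwwwwwwwwwwwwwwwwwwwwwywwwwwwwwwwwwwwwwwwwwwwwwwyyyywwwwyyyyyyyyyyyyyyyyyyyyyyy
258 wwwwwwwwwwywwyyyyyyyyyyyyyyyyyyyyyyyyyyyyyyyyyyyyyyyywwwwwyyyyyyyyyyyyyyyyyyyyyy
```

The pixel rows show the tray's front edge vertical at column 319 and its bottom flat at about row 256, matching the upright hung model with hands off, so the bar is behind the catch.

```bash
python3 -c "
from h import *
st(); print(arm.hand_in())"
```

```text
t 14.50 p [0.5513 0.0145 0.3165] yaw -0.2086 F [1.5 0.  2.6] T [ 0.06 -0.06  0.05] w 0.999 g 0.0
the job is handed in; nothing more can be done
None
```

The caddy is hung upright at about mid-rail and released. The snap behind the roller is inferred from the sudden jump and the upright pose in the side camera, as I couldn't see the catch itself; handed in at 14.5 s.

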